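# Put three soldered boards on their own cooling plates

### The arm

A 6-joint arm with a two-finger parallel gripper is mounted at the origin on the work surface. World frame = base frame: x ahead of the robot, y to its left, z up, the work surface at z = 0. Lengths are in mm, angles in degrees, forces in N, time in s.
With the tool pointing down it reaches from about 300 to 850 mm from the base axis. Payload 4.2 kg.
Tool frame: the origin (TCP) lies midway between the tips of the shut fingers; the grasp point (between the pads) lies 19 mm behind it (env.grip_point_offset is the distance from the TCP to the grasp point, in mm); z points along the fingers, x is the direction in which the jaws open and shut, and the axes are right-handed (so a half turn about z gives the same grasp; the last joint's range is limited). The gripper opens to 91 mm and grips with 3 to 60 N. Pads are 32 mm wide; open, the fingers measure 118 mm over their backs; the gripper's body (76 mm by 178 mm) begins 60 mm behind the grasp point.
Start: joints at [70.073, 18.312, 89.639, -0, 72.044, -1.146], TCP at [185.13, 544.399, 213.976] pointing down, gripper open.
Joint ranges: [-177.97, 177.97], [-48.28, 115.42], [12.27, 149.76], [-77.06, 257.06], [2.81, 150.46], [-146.56, 146.56]. Speed limits (degrees/s): [147.25, 147.25, 180, 180, 180, 180].

### API

Orientations are given as [roll, pitch, yaw] about the fixed x, y, z axes, in that order (R = Rz(yaw) Ry(pitch) Rx(roll)).
In Python, from workcell import env gives the robot as it stands.
- The arm moves only by the shell command python3 -m pendant 'ROWS' [FORCE]. ROWS is JSON, a list of rows, each an object with "xyz": the shift along the tool's x, y, z in m, a list of three; "roll": the turn about the tool's z in degrees; "jaw": the closure, from 0 (fully open) to 1 (shut). A call has exactly 8 rows; each row is the pose to reach, as a shift and turn from the pose commanded when the call began, along the tool's axes at that moment; what a row does not reach only later rows make up. A row lasts 1/8 s, in which the tool goes at most 62.5 mm and 10.7 degrees, less where a joint would pass 70% of its speed; a pose out of reach is approached as far as the arm can. A call with a gripper value outside its range is refused whole. The fingers move at their own pace and stop on an object; FORCE is the grip in N (left out, the last holds). Time passes only in rows, so rows that repeat a pose let the fingers close, or fill a call up. It gives the time, the measured TCP pose, the force and the opening at its end, in the units of the state.
- env.state(): the state, without advancing time (a new reading comes with each control period).
- env.grab_frame(name): name is "side" or "top"; returns (picture, depth): 480x640x3 uint8, blue, green, red; 480x640 float32, mm along the optical axis (not along the pixel's ray), 0 where there is no reading.
- env.camera_params(name): a dict with "camera_matrix" (3x3 intrinsics, pixels), "cam_to_world" (4x4, takes a point from camera to world coordinates). Camera axes: x right, y up, looking along -z (the intrinsics and any distortion apply to the point x, -y, -z); pixel columns grow to the right and rows downward; lengths in mm; the calibration is good to about 2 mm. A picture is of the moment at which its call begins. camera_params takes no time and is no camera call.
- env.job_done(): hands the job in, once; it reports no verdict.
The state is a dict: "time_s": time; "qpos": joint angles; "qvel": joint speeds; "effort": joint torques, N m; "ee_pos": TCP position; "ee_rot": TCP orientation; "force": force on the tool from outside, world axes, zero at the start; "torque": the same for the moment, N m; "gripper_width": finger opening in mm.
Only numpy, scipy, OpenCV 4.12 (cv2) and the standard library are available. Lean on these libraries where they do the work, as an engineer would, in place of code of your own. Each camera call takes 0.05 s, during which the arm holds its last target. There are 200 camera calls.

### The job

The three freshly soldered circuit boards are each on the wrong steel cooling plate. Park one on the empty hexagonal cork mat to free a plate, then move them all so that each stands upright in the middle of the plate of its own shape: round board on the round plate, square on the square one with its edges parallel to the plate's, long board lengthwise on the oblong plate. Do not tip a board over, let go of every board, and leave the spray bottle, wooden block and glass jar alone.

Things in the scene. Friction and masses are not known exactly. Their poses are not given: they have to be found in the camera images.
- board_round: Round circuit board, 66 mm across. Loose, 0.08 to 0.23 kg, standing on four 8 mm feet; origin at the centre, level with the feet's undersides, z up; board 2 mm thick. From 10 to 46 mm above the origin, in the middle: a black capacitor can, 30 mm in diameter, to be gripped. Small parts at its x ends, up to 9 mm above the board; its y sides are free.
- board_square: Square circuit board, 66 x 66 mm, edges along its x and y. Loose, 0.08 to 0.23 kg, standing on four 8 mm feet; origin at the centre, level with the feet's undersides, z up; board 2 mm thick. From 10 to 46 mm above the origin, in the middle: a dark and yellow transformer block, 36 mm along x and 26 mm along y; grip it across y. Small parts at its x ends, up to 9 mm above the board; its y sides are free.
- board_long: Long circuit board, 104 mm along its x and 60 mm along y. Loose, 0.08 to 0.23 kg, standing on four 8 mm feet; origin at the centre, level with the feet's undersides, z up; board 2 mm thick. From 10 to 46 mm above the origin, in the middle: an aluminium finned heatsink, 46 mm along x and 22 mm along y; grip it across y. Small parts at its x ends, up to 12 mm above the board; its y sides are free.
- plate_round: Round dark steel plate, 124 mm in diameter; the round board's place. At the start the square board stands on it. Fixed to the bench, flat, 6 mm thick; origin at the centre of its underside, so its upper face is 6 mm above the origin, z up. Yaw within 20 degrees of zero.
- plate_square: Square dark steel plate, 112 x 112 mm, edges along its x and y; the square board's place. At the start the long board stands on it. Fixed to the bench, flat, 6 mm thick; origin at the centre of its underside, so its upper face is 6 mm above the origin, z up. Yaw within 20 degrees of zero.
- plate_oblong: Oblong dark steel plate, 140 mm along its x and 90 mm along y; the long board's place, lengthwise. At the start the round board stands on it. Fixed to the bench, flat, 6 mm thick; origin at the centre of its underside, so its upper face is 6 mm above the origin, z up. Yaw within 20 degrees of zero.
- mat_hex: Hexagonal cork mat, 120 mm across flats, empty at the start: the free spot for parking one board, and empty again at the end. Fixed to the bench, flat, 6 mm thick; origin at the centre of its underside, so its upper face is 6 mm above the origin, z up. Yaw within 20 degrees of zero.
- spray_bottle: Bystander: white spray bottle with green head, 72 mm in diameter, 207 mm tall, standing; origin at the centre of its underside.
- wood_block: Bystander: wooden block lying flat, 100 x 60 x 30 mm; origin at the centre of its underside.
- flux_jar: Bystander: amber glass jar with a steel cap, 60 mm in diameter, 70 mm tall; origin at the centre of its underside.
Things that resemble listed ones, but are neither listed nor needed, are in the scene too. Leave any pink or turquoise look-alike of the plate_square alone.

How it is judged (in metres and radians):
On the way:
1. one board stands parked on the hexagonal cork mat, let go (its centre within 35 mm of the mat's) (((horizontal distance between board_round and mat_hex below 0.035 m and z of board_round in the frame of mat_hex between 0.002 and 0.01 m and angle between board_round's own z axis and vertical below 0.08 rad and linear speed of board_round below 0.02 m/s and contact force between the fingers and board_round below 0.3 N) or (horizontal distance between board_square and mat_hex below 0.035 m and z of board_square in the frame of mat_hex between 0.002 and 0.01 m and angle between board_square's own z axis and vertical below 0.08 rad and linear speed of board_square below 0.02 m/s and contact force between the fingers and board_square below 0.3 N) or (horizontal distance between board_long and mat_hex below 0.035 m and z of board_long in the frame of mat_hex between 0.002 and 0.01 m and angle between board_long's own z axis and vertical below 0.08 rad and linear speed of board_long below 0.02 m/s and contact force between the fingers and board_long below 0.3 N))), for 0.2 s.
At the end, for the whole second after the job is handed in: Each board stands upright (within 0.08 rad) and at rest on the plate of its own shape, centres within 15 mm; the long board lies along the oblong plate and the square board's edges are parallel to its plate's, within 0.3 rad (half turns, and for the square quarter turns, are equal) (horizontal distance between board_round and plate_round below 0.015 m and z of board_round in the frame of plate_round between 0.002 and 0.01 m and angle between each of board_round, board_square, board_long's own z axis and vertical below 0.08 rad and linear speed of each of board_round, board_square, board_long below 0.02 m/s and horizontal distance between board_square and plate_square below 0.015 m and z of board_square in the frame of plate_square between 0.002 and 0.01 m and horizontal distance between board_long and plate_oblong below 0.015 m and z of board_long in the frame of plate_oblong between 0.002 and 0.01 m and angle between the x axis of board_long and the x axis of plate_oblong, either way round below 0.3 rad and (angle between the x axis of board_square and the x axis of plate_square, either way round below 0.3 rad or angle between the y axis of board_square and the x axis of plate_square, either way round below 0.3 rad)); the robot touches nothing.
It fails at once if a board is tipped by more than 0.6 rad (angle between any of board_round, board_square, board_long's own z axis and vertical above 0.6 rad).
It fails at once if the spray bottle, wooden block or glass jar is moved by more than 20 mm (distance of any of spray_bottle, wood_block, flux_jar from where it was at the start of the episode above 0.02 m).
It also fails if it takes over 112 s, if anything falls off the work surface, if the arm or the gripper's body presses on something with over 40 N, if the wrist force passes 120 N, or if a joint passes its speed limit or range.

## Working session

There is one attempt and no reset: what is moved stays moved. The work goes in short steps, Python scripts to look and compute and a shell command to move; the robot and the scene stay as the last step left them, time stands still between calls to the robot, and variables do not carry over. Pictures are saved under pics/ and viewed, about 12 in all and at most 16, crops included, and the job is handed in when it is done.

```bash
ls; mkdir -p pics; python3 - <<'E'
from workcell import env
import cv2,numpy as np
print(env.state())
for n in("top","side"):
    p,d=env.grab_frame(n); cv2.imwrite(f"pics/{n}0.png",p); np.savez(f"{n}0.npz",p=p,d=d)
    c=env.camera_params(n); print(n,c)
E
```

```text
pics
{'time_s': 0.0, 'qpos': array([ 7.00702680e+01,  1.83500300e+01,  8.97070919e+01, -9.32989320e-04,
        7.20447292e+01, -1.14596608e+00]), 'qvel': array([-0.06437759, -0.01485954,  0.00536467,  0.00093249,  0.07955359,
       -0.03161196]), 'effort': array([ 3.14795143e-03, -4.12459517e+01, -2.31975174e+01,  7.30903423e-02,
        4.58248041e-02, -1.36740055e-04]), 'ee_pos': array([184.97606417, 543.88562839, 213.13179874]), 'ee_rot': array([-1.79998850e+02,  1.01848524e-01,  7.12165235e+01]), 'force': array([ 0.25033747,  0.20194724, -0.43572303]), 'torque': array([ 0.00145786, -0.02942488,  0.00059495]), 'gripper_width': 91.13195007206045}
top {'camera_matrix': array([[436.2394299 ,   0.        , 316.7579149 ],
       [  0.        , 436.2394299 , 240.37333256],
       [  0.        ,   0.        ,   1.        ]]), 'cam_to_world': array([[ 2.82889394e-02,  9.91529542e-01, -1.26763180e-01,
         4.39533923e+02],
       [-9.99168722e-01,  3.17723131e-02,  2.55418301e-02,
         9.45508660e+01],
       [ 2.93530385e-02,  1.25935253e-01,  9.91604110e-01,
         9.97951212e+02],
       [ 0.00000000e+00,  0.00000000e+00,  0.00000000e+00,
         1.00000000e+00]])}
side {'camera_matrix': array([[552.94159781,   0.        , 314.70341429],
       [  0.        , 552.94159781, 242.25889891],
       [  0.        ,   0.        ,   1.        ]]), 'cam_to_world': array([[ 8.19668907e-01,  3.86587691e-01, -4.22720758e-01,
         3.67853274e+01],
       [-5.72835978e-01,  5.54903903e-01, -6.03274896e-01,
        -6.66746163e+02],
       [ 1.35074976e-03,  7.36635334e-01,  6.76288814e-01,
         9.11337977e+02],
       [ 0.00000000e+00,  0.00000000e+00,  0.00000000e+00,
         1.00000000e+00]])}
```

View pics/top0.png

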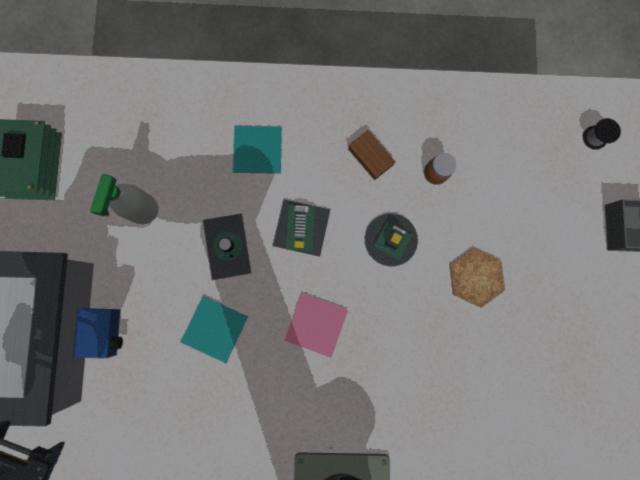

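View pics/side0.png

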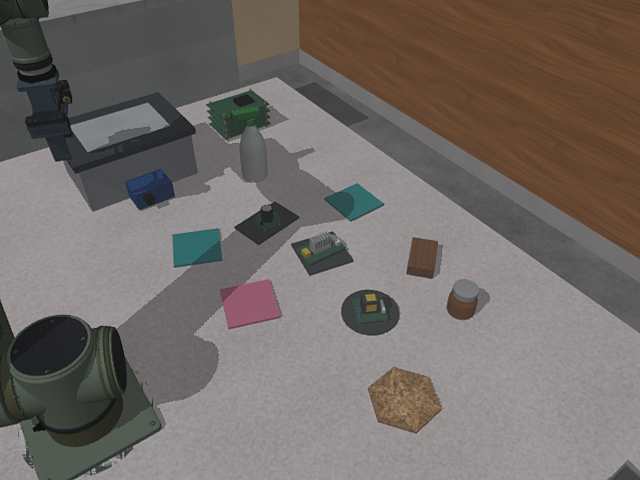

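The top view shows (col,row): the oblong plate with the round board at (227,246), the square plate with the long board at (301,227), the round plate with the square board at (391,239) and the cork hex at (477,276). Look-alikes of the square plate are turquoise at (257,149) and (214,328), and pink at (317,324). Other board-like or dark things are the green board stack at (25,158), the dark box at (623,225) and the blue box at (97,332). Bystanders are the spray bottle at (130,200), the block at (371,153) and the jar at (440,168). I choose the dark steel plates with the boards standing on them.

```bash
cat >h.py <<'E'
import cv2,numpy as np
from workcell import env
def cast(n,uv,z):
    c=env.camera_params(n);K=c["camera_matrix"];T=c["cam_to_world"]
    uv=np.atleast_2d(np.asarray(uv,float))
    r=np.c_[(uv[:,0]-K[0,2])/K[0,0],-(uv[:,1]-K[1,2])/K[1,1],-np.ones(len(uv))]@T[:3,:3].T
    o=T[:3,3]; return (o+r*((z-o[2])/r[:,2])[:,None])[:,:2]
def project(n,P):
    c=env.camera_params(n);K=c["camera_matrix"];T=c["cam_to_world"]
    q=(np.asarray(P,float)-T[:3,3])@T[:3,:3]
    return np.array([K[0,0]*q[0]/-q[2]+K[0,2],-K[1,1]*q[1]/-q[2]+K[1,2]])
def heights(n,d):
    c=env.camera_params(n);K=c["camera_matrix"];T=c["cam_to_world"]
    v,u=np.mgrid[:480,:640]
    q=np.dstack([(u-K[0,2])/K[0,0]*d,-(v-K[1,2])/K[1,1]*d,-d])
    return q@T[:3,:3].T+T[:3,3]
E
python3 - <<'E'
from h import *
f=np.load("top0.npz");p,d=f["p"],f["d"];W=heights("top",d)
hsv=cv2.cvtColor(p,cv2.COLOR_BGR2HSV)
for n,(x,y) in dict(obl=(213,262),sq=(312,240),rnd=(375,255),mat=(477,276),bench=(430,330),cap=(225,244),hs=(300,220),tr=(397,238)).items():
    print(n,hsv[y,x],W[y,x].round(1))
dark=((W[...,2]>-20)&(hsv[...,2]<75)&(hsv[...,2]>0)).astype(np.uint8)
dark|=((hsv[...,0]>30)&(hsv[...,0]<85)&(hsv[...,1]>60)).astype(np.uint8)
cork=((hsv[...,0]<22)&(hsv[...,1]>80)).astype(np.uint8)
for nm,m,(x,y) in (("obl",dark,(227,246)),("sq",dark,(301,227)),("rnd",dark,(391,239)),("mat",cork,(477,276))):
    mm=np.zeros_like(m);mm[y-45:y+45,x-38:x+38]=m[y-45:y+45,x-38:x+38]
    cs,_=cv2.findContours(mm,cv2.RETR_EXTERNAL,cv2.CHAIN_APPROX_NONE);c=max(cs,key=cv2.contourArea)
    P=cast("top",cv2.convexHull(c)[:,0],6).astype(np.float32)
    print(nm,"area",cv2.contourArea(cv2.convexHull(P)),"rect",cv2.minAreaRect(P),"circ",cv2.minEnclosingCircle(P))
crop=p[190:300,190:510];cv2.imwrite("pics/crop1.png",cv2.convertScaleAbs(cv2.resize(crop,None,fx=2.5,fy=2.5,interpolation=cv2.INTER_CUBIC),alpha=1.8))
f=np.load("side0.npz");p=f["p"]
cv2.imwrite("pics/crop2.png",cv2.convertScaleAbs(cv2.resize(p[180:350,220:420],None,fx=4,fy=3.5,interpolation=cv2.INTER_CUBIC),alpha=1.5))
E
```

```text
obl [102  29  44] [509.4 302.1   7.4]
sq [78 79 71] [565.7  80.1  14.9]
rnd [94 36 57] [537.1 -66.    3. ]
mat [ 19 100 143] [ 495.9 -301.6    4.4]
bench [ 15   3 151] [ 370.5 -194.6   -4.1]
cap [113  10 103] [546.2 269.3  51.1]
hs [110  10  74] [606.3 108.4  40.8]
tr [ 25 185 150] [ 571.7 -106.8   49.4]
obl area 12390.216765726218 rect ((546.7940063476562, 273.8931884765625), (139.28907775878906, 89.81556701660156), 11.69613265991211) circ ((546.7151489257812, 274.6847229003906), 80.83467864990234)
sq area 11941.94131117838 rect ((596.2362670898438, 105.45869445800781), (109.12693786621094, 110.29615783691406), 78.94715881347656) circ ((595.5505981445312, 105.09767150878906), 75.56510925292969)
rnd area 11279.68771312642 rect ((574.3828125, -101.11326599121094), (118.93388366699219, 118.38314056396484), 0.8206002712249756) circ ((574.9656372070312, -101.49011993408203), 60.780765533447266)
mat area 12086.870703438763 rect ((494.09796142578125, -300.8900146484375), (133.38697814941406, 118.66220092773438), 5.8102827072143555) circ ((493.689697265625, -300.85015869140625), 67.19365692138672)
```

View pics/crop1.png

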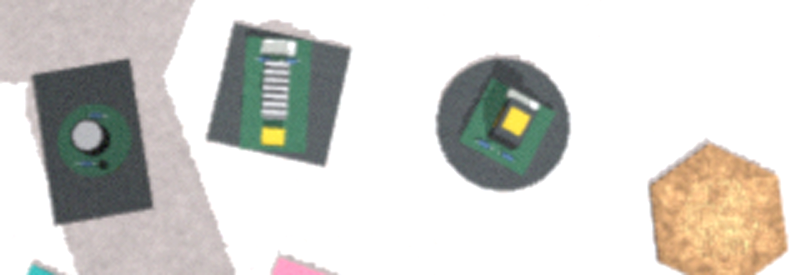

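The crop confirms the three dark steel plates and their boards: round on oblong, long on square, square on round. Plate sizes measure right. Next I measure the board poses.

```bash
cat >>h.py <<'E'
def boards(p,spots,zb=16):
    hsv=cv2.cvtColor(p,cv2.COLOR_BGR2HSV)
    g=((hsv[...,0]>45)&(hsv[...,0]<85)&(hsv[...,1]>85)).astype(np.uint8)
    for nm,(x,y),r in spots:
        m=np.zeros_like(g);m[y-r:y+r,x-r:x+r]=g[y-r:y+r,x-r:x+r]
        m=cv2.morphologyEx(m,cv2.MORPH_OPEN,np.ones((2,2),np.uint8))
        P=cast("top",np.argwhere(m)[:,::-1],zb).astype(np.float32)
        h=cv2.convexHull(P);(c,s,a)=cv2.minAreaRect(h)
        print(nm,"c",np.round(c,1),"size",np.round(s,1),"ang",round(a,1),"hullarea",round(cv2.contourArea(h)),"circ",np.round(cv2.minEnclosingCircle(P)[0],1))
def bodies(d,spots,lo=40):
    W=heights("top",d)
    for nm,(x,y),r in spots:
        w=W[y-r:y+r,x-r:x+r].reshape(-1,3);w=w[(w[:,2]>lo)&(w[:,2]<70)].astype(np.float32)
        c,s,a=cv2.minAreaRect(w[:,:2]);print(nm,"top",len(w),np.round(c,1),np.round(s,1),round(a,1),"med z",np.median(w[:,2]).round(1))
def go(x,y,z,yaw):
    s=env.state();a=np.radians(s["ee_rot"][2]);d=np.array([x,y,z])-s["ee_pos"]
    dy=(s["ee_rot"][2]-yaw+180)%360-180
    print("shift m",np.round([d@[np.cos(a),np.sin(a),0],d@[np.sin(a),-np.cos(a),0],-d[2]],0)/1000,"roll",round(dy,1),"rows>=",round(max(np.linalg.norm(d)/62.5,abs(dy)/10.7),1))
E
python3 - <<'E'
from h import *
f=np.load("top0.npz");p,d=f["p"],f["d"]
S=[("round",(227,246),20),("long",(301,227),28),("square",(391,239),24)]
boards(p,S);bodies(d,S)
S=[("bottle",(130,200),45),("jar",(440,168),20),("block",(371,153),30)]
W=heights("top",d)
for n,(x,y),r in S:
    w=W[y-r:y+r,x-r:x+r].reshape(-1,3);w=w[w[:,2]>18];print(n,w.min(0).round(),w.max(0).round())
E
```

```text
round c [544.5 268.9] size [59.8 63.2] ang 66.3 hullarea 2993 circ [544.6 268. ]
long c [591.4 106. ] size [ 58.4 100.9] ang 87.4 hullarea 5715 circ [591.4 106. ]
square c [ 568.7 -105.5] size [64.9 64.6] ang 62.4 hullarea 4069 circ [ 569.4 -105.8]Traceback (most recent call last):
  File "<stdin>", line 4, in <module>
  File "h.py", line 30, in bodies
    c,s,a=cv2.minAreaRect(w[:,:2]);print(nm,"top",len(w),np.round(c,1),np.round(s,1),round(a,1),"med z",np.median(w[:,2]).round(1))
          ~~~~~~~~~~~~~~~^^^^^^^^^
cv2.error: OpenCV(4.12.0) /io/opencv/modules/imgproc/src/convhull.cpp:143: error: (-215:Assertion failed) total >= 0 && (depth == CV_32F || depth == CV_32S) in function 'convexHull'
```

View pics/crop2.png

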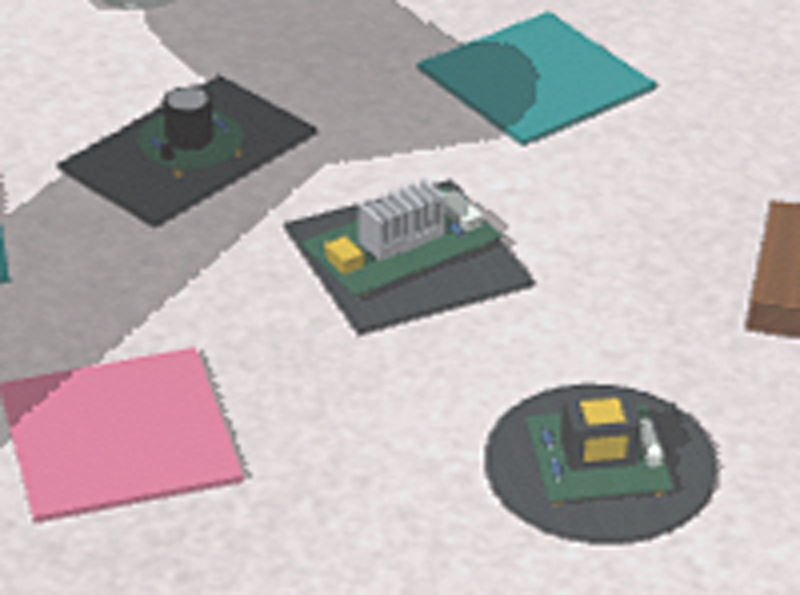

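```bash
sed -i 's/return q@T\[:3,:3\].T+T\[:3,3\]/return (q@T[:3,:3].T+T[:3,3]).astype(np.float32)/; s/minAreaRect(w\[:,:2\])/minAreaRect(w[:,:2].copy())/' h.py
python3 - <<'E'
from h import *
f=np.load("top0.npz");p,d=f["p"],f["d"]
bodies(d,[("round",(227,246),20),("long",(301,227),28),("square",(391,239),24)])
W=heights("top",d)
for n,(x,y),r in [("bottle",(130,200),45),("jar",(440,168),20),("block",(371,153),30)]:
    w=W[y-r:y+r,x-r:x+r].reshape(-1,3);w=w[w[:,2]>18];print(n,w.min(0).round(),w.max(0).round())
# can top: ray at pixel centre of light disc
hsv=cv2.cvtColor(p,cv2.COLOR_BGR2HSV)[228:262,210:245]
m=((hsv[...,1]<25)&(hsv[...,2]>85)).astype(np.uint8);k,l,st,ce=cv2.connectedComponentsWithStats(m);i=1+st[1:,4].argmax()
print("can",ce[i]+[210,228],st[i],cast("top",ce[i]+[210,228],52))
go(545,268,150,90)
E
```

```text
round top 156 [545.7 270.8] [27.4 28.6] 3.3 med z 51.3
long top 148 [593.3 109. ] [21.7 46.2] 88.5 med z 49.9
square top 211 [ 570.8 -103.5] [26.2 36.7] 62.5 med z 50.7
bottle [440.  95.  18.] [661. 494. 998.]
jar [ 440. -232.   18.] [764.  95. 998.]
block [ 440. -104.   18.] [826.  95. 998.]
can [224.24731183 243.7311828 ] [ 9 11 11 11 93] [[546.68009667 270.80530265]]
shift m [-0.145  0.43   0.063] roll -18.8 rows>= 7.3
```

```bash
python3 -m pendant '[{"xyz":[-0.018,0.054,0.015],"roll":-1,"jaw":0},{"xyz":[-0.036,0.108,0.031],"roll":-2,"jaw":0},{"xyz":[-0.054,0.161,0.046],"roll":-3,"jaw":0},{"xyz":[-0.071,0.215,0.062],"roll":-4,"jaw":0},{"xyz":[-0.089,0.269,0.077],"roll":-5,"jaw":0},{"xyz":[-0.107,0.322,0.092],"roll":-5,"jaw":0},{"xyz":[-0.125,0.376,0.108],"roll":-5,"jaw":0},{"xyz":[-0.143,0.43,0.123],"roll":-5,"jaw":0}]' 25; python3 - <<'E'
from h import *
p,d=env.grab_frame("top");cv2.imwrite("pics/top1.png",p)
p,d=env.grab_frame("side");cv2.imwrite("pics/side1.png",p)
go(546,270.5,21,76)
E
```

```text
time_s: 1.1
ee_pos: [547.3, 269.2, 90.0]
ee_rot: [-180.0, 0.0, 76.2]
force: [-0.5, 0.4, -0.4]
gripper_width: 91.1
shift m [ 0.003 -0.004  0.068] roll -0.1 rows>= 1.1
```

View pics/side1.png

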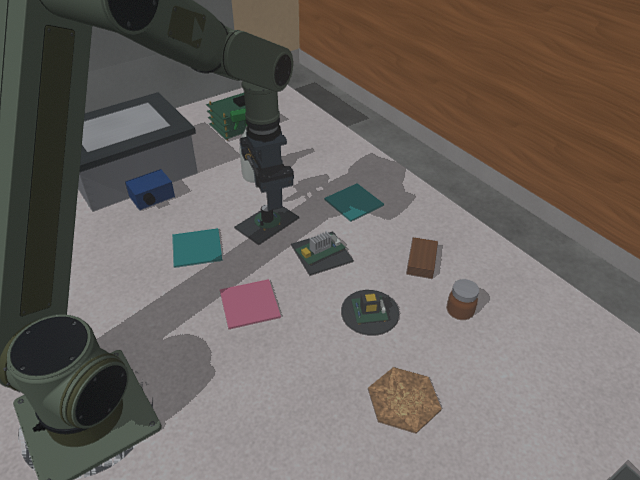

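The side view shows the gripper straddling the can at about (267,212), clear of the bottle. Going down.

```bash
python3 -m pendant '[{"xyz":[0.002,-0.002,0.015],"roll":0,"jaw":0},{"xyz":[0.002,-0.003,0.03],"roll":0,"jaw":0},{"xyz":[0.002,-0.003,0.045],"roll":0,"jaw":0},{"xyz":[0.002,-0.003,0.057],"roll":0,"jaw":0},{"xyz":[0.002,-0.003,0.064],"roll":0,"jaw":0},{"xyz":[0.002,-0.003,0.068],"roll":0,"jaw":0},{"xyz":[0.002,-0.003,0.068],"roll":0,"jaw":0},{"xyz":[0.002,-0.003,0.068],"roll":0,"jaw":0}]' 25 && python3 -m pendant '[{"xyz":[0,0,0],"roll":0,"jaw":0.3},{"xyz":[0,0,0],"roll":0,"jaw":0.6},{"xyz":[0,0,0],"roll":0,"jaw":1},{"xyz":[0,0,0],"roll":0,"jaw":1},{"xyz":[0,0,0],"roll":0,"jaw":1},{"xyz":[0,0,0],"roll":0,"jaw":1},{"xyz":[0,0,0],"roll":0,"jaw":1},{"xyz":[0,0,0],"roll":0,"jaw":1}]' 25
```

```text
time_s: 2.2
ee_pos: [544.1, 273.4, 23.4]
ee_rot: [180.0, -0.0, 76.2]
force: [-0.0, -0.1, 0.2]
gripper_width: 90.9
time_s: 3.2
ee_pos: [543.9, 273.3, 23.1]
ee_rot: [180.0, -0.0, 76.2]
force: [0.2, 0.2, 0.5]
gripper_width: 29.8
```

```bash
python3 -m pendant '[{"xyz":[0,0,-0.015],"roll":0,"jaw":1},{"xyz":[0,0,-0.04],"roll":0,"jaw":1},{"xyz":[0,0,-0.07],"roll":0,"jaw":1},{"xyz":[0,0,-0.095],"roll":0,"jaw":1},{"xyz":[-0.03,0.005,-0.1],"roll":0,"jaw":1},{"xyz":[-0.07,0.011,-0.1],"roll":5,"jaw":1},{"xyz":[-0.12,0.018,-0.1],"roll":10,"jaw":1},{"xyz":[-0.17,0.026,-0.1],"roll":15,"jaw":1}]' 25
python3 - <<'E'
from h import *
go(493,-300,123,46)
E
```

```text
time_s: 4.2
ee_pos: [528.4, 100.8, 123.9]
ee_rot: [179.9, -0.1, 61.1]
force: [0.4, -1.0, -0.6]
gripper_width: 29.5
shift m [-0.368  0.163  0.001] roll 15.1 rows>= 6.4
```

```bash
python3 -m pendant '[{"xyz":[-0.046,0.020,0],"roll":4,"jaw":1},{"xyz":[-0.095,0.042,0],"roll":8,"jaw":1},{"xyz":[-0.145,0.064,0],"roll":12,"jaw":1},{"xyz":[-0.195,0.086,0],"roll":15,"jaw":1},{"xyz":[-0.245,0.108,0],"roll":15,"jaw":1},{"xyz":[-0.295,0.130,0],"roll":15,"jaw":1},{"xyz":[-0.338,0.149,0],"roll":15,"jaw":1},{"xyz":[-0.368,0.163,0],"roll":15,"jaw":1}]' 25
python3 -m pendant '[{"xyz":[0,0,0.02],"roll":0,"jaw":1},{"xyz":[0,0,0.045],"roll":0,"jaw":1},{"xyz":[0,0,0.07],"roll":0,"jaw":1},{"xyz":[0,0,0.085],"roll":0,"jaw":1},{"xyz":[0,0,0.093],"roll":0,"jaw":1},{"xyz":[0,0,0.096],"roll":0,"jaw":1},{"xyz":[0,0,0.098],"roll":0,"jaw":1},{"xyz":[0,0,0.099],"roll":0,"jaw":1}]' 25
python3 -m pendant '[{"xyz":[0,0,0.001],"roll":0,"jaw":1},{"xyz":[0,0,0.001],"roll":0,"jaw":1},{"xyz":[0,0,0.001],"roll":0,"jaw":1},{"xyz":[0,0,0.001],"roll":0,"jaw":1},{"xyz":[0,0,0.001],"roll":0,"jaw":1},{"xyz":[0,0,0.001],"roll":0,"jaw":1},{"xyz":[0,0,0.001],"roll":0,"jaw":1},{"xyz":[0,0,0.001],"roll":0,"jaw":1}]' 25
```

```text
time_s: 5.2
ee_pos: [493.9, -301.3, 123.9]
ee_rot: [179.9, -0.0, 46.1]
force: [0.0, 0.5, -1.0]
gripper_width: 29.5
time_s: 6.2
ee_pos: [494.5, -299.3, 24.4]
ee_rot: [179.9, -0.0, 46.2]
force: [0.6, -0.7, -1.5]
gripper_width: 29.8
time_s: 7.2
ee_pos: [494.4, -299.2, 23.0]
ee_rot: [180.0, -0.0, 46.2]
force: [1.0, -1.1, 0.5]
gripper_width: 29.4
```

```bash
python3 -m pendant '[{"xyz":[0,0,0.001],"roll":0,"jaw":0.8},{"xyz":[0,0,0.001],"roll":0,"jaw":0.3},{"xyz":[0,0,0.001],"roll":0,"jaw":0},{"xyz":[0,0,0.001],"roll":0,"jaw":0},{"xyz":[0,0,0.001],"roll":0,"jaw":0},{"xyz":[0,0,0.001],"roll":0,"jaw":0},{"xyz":[0,0,0.001],"roll":0,"jaw":0},{"xyz":[0,0,-0.01],"roll":0,"jaw":0}]' 25
python3 -m pendant '[{"xyz":[0,0,-0.03],"roll":0,"jaw":0},{"xyz":[0,0,-0.06],"roll":0,"jaw":0},{"xyz":[0,0,-0.09],"roll":0,"jaw":0},{"xyz":[0,0,-0.09],"roll":0,"jaw":0},{"xyz":[0.05,0,-0.09],"roll":0,"jaw":0},{"xyz":[0.1,0,-0.09],"roll":0,"jaw":0},{"xyz":[0.15,0,-0.09],"roll":0,"jaw":0},{"xyz":[0.2,0,-0.09],"roll":0,"jaw":0}]' 25
python3 - <<'E'
from h import *
p,d=env.grab_frame("top");cv2.imwrite("pics/top2.png",p)
go(592,107.5,118,87.4)
E
```

```text
time_s: 8.2
ee_pos: [493.6, -298.7, 32.6]
ee_rot: [-179.9, 0.0, 46.2]
force: [-0.3, 0.6, -0.1]
gripper_width: 90.9
time_s: 9.2
ee_pos: [632.9, -153.4, 121.7]
ee_rot: [-179.9, 0.1, 46.2]
force: [0.9, -0.8, -0.3]
gripper_width: 90.9
shift m [ 0.154 -0.21   0.004] roll -41.0 rows>= 4.2
```

View pics/top2.png

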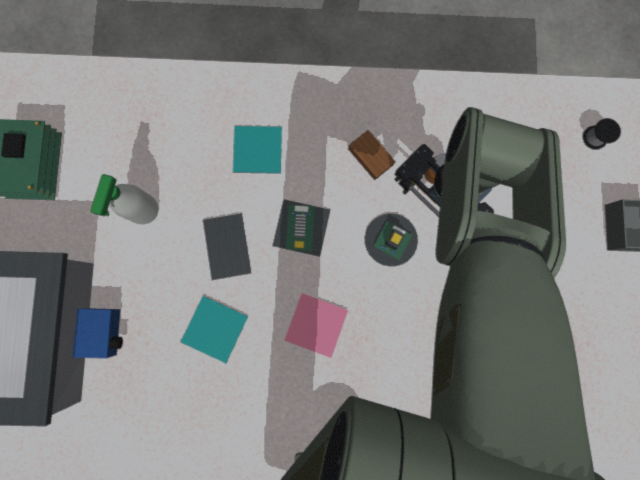

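The top view shows the oblong plate at (227,246) is empty and the arm hides the mat. The long and square boards have not moved.

```bash
python3 -m pendant '[{"xyz":[0.025,-0.035,0],"roll":-8,"jaw":0},{"xyz":[0.05,-0.07,0],"roll":-16,"jaw":0},{"xyz":[0.076,-0.105,0],"roll":-24,"jaw":0},{"xyz":[0.102,-0.14,0.01],"roll":-32,"jaw":0},{"xyz":[0.128,-0.175,0.02],"roll":-41,"jaw":0},{"xyz":[0.154,-0.21,0.03],"roll":-41,"jaw":0},{"xyz":[0.154,-0.21,0.04],"roll":-41,"jaw":0},{"xyz":[0.154,-0.21,0.04],"roll":-41,"jaw":0}]' 25
python3 - <<'E'
from h import *
p,d=env.grab_frame("top")
bodies(d,[("mat",(477,276),24)]);boards(p,[("mat",(477,276),24)])
hsv=cv2.cvtColor(p,cv2.COLOR_BGR2HSV)
m=np.zeros((480,640),np.uint8);m[205:285,198:256]=(hsv[205:285,198:256,2]<75)
cs,_=cv2.findContours(m,cv2.RETR_EXTERNAL,cv2.CHAIN_APPROX_NONE);c=max(cs,key=cv2.contourArea)
print(cv2.minAreaRect(cast("top",c[:,0],6).astype(np.float32)))
go(592,107.5,22,87.4)
p,d=env.grab_frame("side");cv2.imwrite("pics/side2.png",p)
E
```

```text
time_s: 10.25
ee_pos: [586.5, 101.2, 81.5]
ee_rot: [-179.8, 0.1, 87.2]
force: [-0.5, -0.1, -0.6]
gripper_width: 91.0
mat top 156 [ 498.3 -299.7] [26.8 29.5] 1.1 med z 50.5
mat c [ 496.5 -298.9] size [56.7 54.6] ang 1.7 hullarea 2615 circ [ 496.9 -302. ]
((547.7718505859375, 273.7180480957031), (136.6755828857422, 86.7469711303711), 11.698482513427734)
shift m [0.007 0.004 0.06 ] roll -0.2 rows>= 1.0
```

View pics/side2.png

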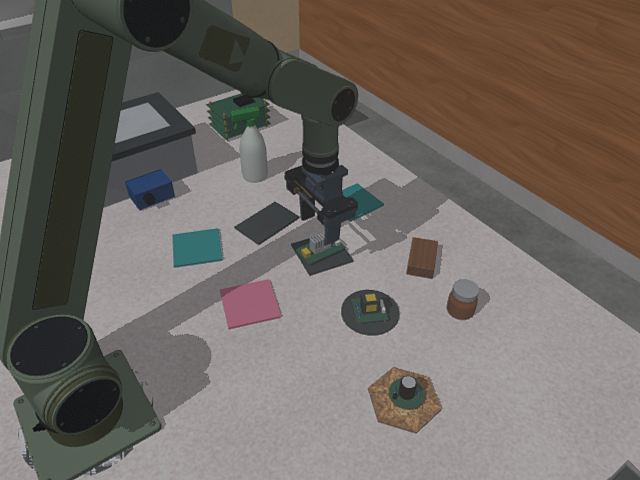

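The side view shows the round board upright on the cork mat at (405,392), and the gripper over the heatsink at (322,243).

```bash
python3 -m pendant '[{"xyz":[0.007,0.004,0],"roll":0,"jaw":0},{"xyz":[0.007,0.004,0.015],"roll":0,"jaw":0},{"xyz":[0.007,0.004,0.03],"roll":0,"jaw":0},{"xyz":[0.007,0.004,0.045],"roll":0,"jaw":0},{"xyz":[0.007,0.004,0.054],"roll":0,"jaw":0},{"xyz":[0.007,0.004,0.058],"roll":0,"jaw":0},{"xyz":[0.007,0.004,0.059],"roll":0,"jaw":0},{"xyz":[0.007,0.004,0.059],"roll":0,"jaw":0.2}]' 25 && python3 -m pendant '[{"xyz":[0,0,0],"roll":0,"jaw":0.4},{"xyz":[0,0,0],"roll":0,"jaw":0.7},{"xyz":[0,0,0],"roll":0,"jaw":1},{"xyz":[0,0,0],"roll":0,"jaw":1},{"xyz":[0,0,0],"roll":0,"jaw":1},{"xyz":[0,0,0],"roll":0,"jaw":1},{"xyz":[0,0,0],"roll":0,"jaw":1},{"xyz":[0,0,0],"roll":0,"jaw":1}]' 25
```

```text
time_s: 11.35
ee_pos: [592.2, 108.7, 24.3]
ee_rot: [180.0, -0.0, 87.2]
force: [0.2, 0.0, 0.1]
gripper_width: 84.1
time_s: 12.35
ee_pos: [591.8, 108.4, 23.9]
ee_rot: [-180.0, 0.0, 87.2]
force: [-0.4, -2.0, -0.7]
gripper_width: 21.9
```

```bash
python3 -m pendant '[{"xyz":[0,0,-0.015],"roll":0,"jaw":1},{"xyz":[0,0,-0.04],"roll":0,"jaw":1},{"xyz":[0,0,-0.065],"roll":0,"jaw":1},{"xyz":[0,0,-0.08],"roll":0,"jaw":1},{"xyz":[0.035,-0.011,-0.085],"roll":-4,"jaw":1},{"xyz":[0.08,-0.026,-0.085],"roll":-8,"jaw":1},{"xyz":[0.125,-0.041,-0.085],"roll":-12,"jaw":1},{"xyz":[0.163,-0.053,-0.085],"roll":-14.5,"jaw":1}]' 25
python3 -m pendant '[{"xyz":[0,0,0],"roll":0,"jaw":1},{"xyz":[0,0,0.02],"roll":0,"jaw":1},{"xyz":[0,0,0.04],"roll":0,"jaw":1},{"xyz":[0,0,0.06],"roll":0,"jaw":1},{"xyz":[0,0,0.072],"roll":0,"jaw":1},{"xyz":[0,0,0.079],"roll":0,"jaw":1},{"xyz":[0,0,0.083],"roll":0,"jaw":1},{"xyz":[0,0,0.083],"roll":0,"jaw":1}]' 25
python3 - <<'E'
from h import *
go(547.2,273.8,23.9,101.6)
E
```

```text
time_s: 13.35
ee_pos: [546.0, 275.6, 109.1]
ee_rot: [-180.0, -0.0, 101.8]
force: [-0.7, 0.6, -1.4]
gripper_width: 21.9
time_s: 14.35
ee_pos: [547.0, 274.0, 26.2]
ee_rot: [180.0, -0.0, 101.7]
force: [-0.2, -0.0, -2.4]
gripper_width: 21.9
shift m [-0.     0.     0.002] roll 0.1 rows>= 0.0
```

```bash
python3 -m pendant '[{"xyz":[0,0,0.001],"roll":0,"jaw":1},{"xyz":[0,0,0.002],"roll":0,"jaw":1},{"xyz":[0,0,0.002],"roll":0,"jaw":1},{"xyz":[0,0,0.002],"roll":0,"jaw":1},{"xyz":[0,0,0.003],"roll":0,"jaw":1},{"xyz":[0,0,0.003],"roll":0,"jaw":1},{"xyz":[0,0,0.003],"roll":0,"jaw":1},{"xyz":[0,0,0.003],"roll":0,"jaw":1}]' 25
python3 -m pendant '[{"xyz":[0,0,0],"roll":0,"jaw":0.8},{"xyz":[0,0,0],"roll":0,"jaw":0.4},{"xyz":[0,0,0],"roll":0,"jaw":0},{"xyz":[0,0,0],"roll":0,"jaw":0},{"xyz":[0,0,0],"roll":0,"jaw":0},{"xyz":[0,0,-0.015],"roll":0,"jaw":0},{"xyz":[0,0,-0.045],"roll":0,"jaw":0},{"xyz":[0,0,-0.08],"roll":0,"jaw":0}]' 25
python3 - <<'E'
from h import *
go(570,-104.5,90,62.4)
E
```

```text
time_s: 15.35
ee_pos: [546.9, 274.0, 23.9]
ee_rot: [180.0, -0.0, 101.7]
force: [-0.6, -1.0, 5.7]
gripper_width: 21.8
time_s: 16.35
ee_pos: [546.7, 273.9, 104.4]
ee_rot: [-180.0, -0.0, 101.7]
force: [0.5, 1.0, -0.3]
gripper_width: 89.1
shift m [-0.375 -0.054  0.014] roll 39.3 rows>= 6.1
```

```bash
python3 -m pendant '[{"xyz":[-0.05,-0.007,0],"roll":6,"jaw":0},{"xyz":[-0.105,-0.015,0],"roll":12,"jaw":0},{"xyz":[-0.16,-0.023,0],"roll":18,"jaw":0},{"xyz":[-0.215,-0.031,0],"roll":24,"jaw":0},{"xyz":[-0.27,-0.039,0],"roll":30,"jaw":0},{"xyz":[-0.325,-0.047,0],"roll":36,"jaw":0},{"xyz":[-0.375,-0.054,0],"roll":39.3,"jaw":0},{"xyz":[-0.375,-0.054,0.014],"roll":39.3,"jaw":0}]' 25
python3 - <<'E'
from h import *
p,d=env.grab_frame("top");cv2.imwrite("pics/top3.png",p)
S=[("long",(230,246),32)]
boards(p,S);bodies(d,S)
hsv=cv2.cvtColor(p,cv2.COLOR_BGR2HSV)
m=np.zeros((480,640),np.uint8);m[192:262,270:334]=(hsv[192:262,270:334,2]<75)
cs,_=cv2.findContours(m,cv2.RETR_EXTERNAL,cv2.CHAIN_APPROX_NONE);c=max(cs,key=cv2.contourArea)
print("sqplate",cv2.minAreaRect(cast("top",c[:,0],6).astype(np.float32)))
go(570,-104.5,22.5,62.4)
p,d=env.grab_frame("side");cv2.imwrite("pics/side3.png",p)
E
```

```text
time_s: 17.35
ee_pos: [571.6, -107.6, 90.7]
ee_rot: [179.7, -0.1, 62.2]
force: [-0.5, 0.7, 0.8]
gripper_width: 91.2
long c [546.9 273.9] size [102.7  58.5] ang 11.7 hullarea 5822 circ [547.3 273.2]
long top 148 [548.8 276.2] [46.4 22. ] 12.1 med z 50.5
sqplate ((595.8140258789062, 106.190673828125), (107.419921875, 110.47982025146484), 79.19791412353516)
shift m [0.001 0.    0.065] roll -0.1 rows>= 1.0
```

View pics/side3.png

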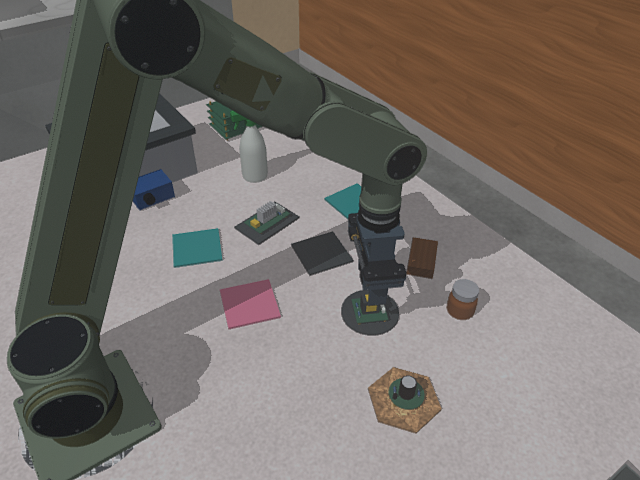

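The side view shows the long board centred on the oblong plate at (267,221) and the gripper over the transformer at (371,300). Measured, the long board is within 1 mm and 0.5° of its plate.

```bash
python3 -m pendant '[{"xyz":[0.001,0,0.015],"roll":0,"jaw":0},{"xyz":[0.001,0,0.03],"roll":0,"jaw":0},{"xyz":[0.001,0,0.045],"roll":0,"jaw":0},{"xyz":[0.001,0,0.057],"roll":0,"jaw":0},{"xyz":[0.001,0,0.062],"roll":0,"jaw":0},{"xyz":[0.001,0,0.065],"roll":0,"jaw":0},{"xyz":[0.001,0,0.065],"roll":0,"jaw":0},{"xyz":[0.001,0,0.065],"roll":0,"jaw":0.2}]' 25 && python3 -m pendant '[{"xyz":[0,0,0],"roll":0,"jaw":0.4},{"xyz":[0,0,0],"roll":0,"jaw":0.7},{"xyz":[0,0,0],"roll":0,"jaw":1},{"xyz":[0,0,0],"roll":0,"jaw":1},{"xyz":[0,0,0],"roll":0,"jaw":1},{"xyz":[0,0,0],"roll":0,"jaw":1},{"xyz":[0,0,0],"roll":0,"jaw":1},{"xyz":[0,0,0],"roll":0,"jaw":1}]' 25
python3 - <<'E'
from h import *
go(596,106,23,79)
E
```

```text
time_s: 18.45
ee_pos: [570.9, -103.4, 24.4]
ee_rot: [179.9, -0.0, 62.4]
force: [0.5, -0.1, -1.0]
gripper_width: 84.3
time_s: 19.45
ee_pos: [570.4, -103.4, 23.9]
ee_rot: [-180.0, 0.0, 62.4]
force: [-1.4, -1.9, 0.6]
gripper_width: 26.0
shift m [ 0.197 -0.074  0.001] roll -16.6 rows>= 3.4
```

```bash
python3 -m pendant '[{"xyz":[0,0,-0.015],"roll":0,"jaw":1},{"xyz":[0,0,-0.04],"roll":0,"jaw":1},{"xyz":[0,0,-0.07],"roll":0,"jaw":1},{"xyz":[0.03,-0.011,-0.085],"roll":-4,"jaw":1},{"xyz":[0.075,-0.028,-0.085],"roll":-8,"jaw":1},{"xyz":[0.12,-0.045,-0.085],"roll":-12,"jaw":1},{"xyz":[0.165,-0.062,-0.085],"roll":-16.6,"jaw":1},{"xyz":[0.197,-0.074,-0.085],"roll":-16.6,"jaw":1}]' 25
python3 -m pendant '[{"xyz":[0,0,0],"roll":0,"jaw":1},{"xyz":[0,0,0.02],"roll":0,"jaw":1},{"xyz":[0,0,0.04],"roll":0,"jaw":1},{"xyz":[0,0,0.06],"roll":0,"jaw":1},{"xyz":[0,0,0.072],"roll":0,"jaw":1},{"xyz":[0,0,0.079],"roll":0,"jaw":1},{"xyz":[0,0,0.083],"roll":0,"jaw":1},{"xyz":[0,0,0.083],"roll":0,"jaw":1}]' 25
python3 -m pendant '[{"xyz":[0,0,0.001],"roll":0,"jaw":1},{"xyz":[0,0,0.002],"roll":0,"jaw":1},{"xyz":[0,0,0.002],"roll":0,"jaw":1},{"xyz":[0,0,0.002],"roll":0,"jaw":1},{"xyz":[0,0,0.003],"roll":0,"jaw":1},{"xyz":[0,0,0.003],"roll":0,"jaw":1},{"xyz":[0,0,0.003],"roll":0,"jaw":1},{"xyz":[0,0,0.003],"roll":0,"jaw":1}]' 25
```

```text
time_s: 20.45
ee_pos: [596.3, 107.9, 109.8]
ee_rot: [180.0, -0.1, 79.1]
force: [-0.2, -1.0, -1.1]
gripper_width: 26.1
time_s: 21.45
ee_pos: [596.4, 105.6, 26.2]
ee_rot: [180.0, -0.0, 79.0]
force: [0.4, -0.5, -1.5]
gripper_width: 25.7
time_s: 22.45
ee_pos: [596.4, 105.6, 23.9]
ee_rot: [180.0, -0.0, 79.0]
force: [-1.8, 0.2, 5.6]
gripper_width: 25.5
```

```bash
python3 -m pendant '[{"xyz":[0,0,0],"roll":0,"jaw":0.8},{"xyz":[0,0,0],"roll":0,"jaw":0.4},{"xyz":[0,0,0],"roll":0,"jaw":0},{"xyz":[0,0,0],"roll":0,"jaw":0},{"xyz":[0,0,0],"roll":0,"jaw":0},{"xyz":[0,0,-0.015],"roll":0,"jaw":0},{"xyz":[0,0,-0.045],"roll":0,"jaw":0},{"xyz":[0,0,-0.08],"roll":0,"jaw":0}]' 25
python3 - <<'E'
from h import *
go(497.5,-300.3,90,46)
E
```

```text
time_s: 23.45
ee_pos: [596.1, 105.6, 104.4]
ee_rot: [-180.0, -0.0, 79.0]
force: [1.0, 0.4, -0.2]
gripper_width: 90.3
shift m [-0.417 -0.019  0.014] roll 33.0 rows>= 6.7
```

```bash
python3 -m pendant '[{"xyz":[-0.05,-0.002,0],"roll":5,"jaw":0},{"xyz":[-0.105,-0.005,0],"roll":10,"jaw":0},{"xyz":[-0.163,-0.007,0],"roll":15,"jaw":0},{"xyz":[-0.22,-0.01,0],"roll":20,"jaw":0},{"xyz":[-0.28,-0.013,0],"roll":25,"jaw":0},{"xyz":[-0.338,-0.015,0],"roll":30,"jaw":0},{"xyz":[-0.39,-0.018,0.005],"roll":33,"jaw":0},{"xyz":[-0.417,-0.019,0.014],"roll":33,"jaw":0}]' 25
python3 - <<'E'
from h import *
p,d=env.grab_frame("top");cv2.imwrite("pics/top4.png",p)
S=[("square",(301,227),26)]
boards(p,S);bodies(d,S)
hsv=cv2.cvtColor(p,cv2.COLOR_BGR2HSV)
m=np.zeros((480,640),np.uint8);m[205:272,360:424]=(hsv[205:272,360:424,2]<75)
cs,_=cv2.findContours(m,cv2.RETR_EXTERNAL,cv2.CHAIN_APPROX_NONE);c=max(cs,key=cv2.contourArea)
P=cast("top",c[:,0],6).astype(np.float32);print("rndplate",cv2.minEnclosingCircle(P),cv2.fitEllipse(P))
go(497.5,-300.3,22.5,46)
p,d=env.grab_frame("side");cv2.imwrite("pics/side4.png",p)
E
```

```text
time_s: 24.45
ee_pos: [497.8, -303.1, 90.3]
ee_rot: [179.8, -0.0, 45.9]
force: [-1.0, -0.3, -0.4]
gripper_width: 91.3
square c [594.9 105.1] size [63.8 64.1] ang 78.9 hullarea 4002 circ [594.7 106.1]
square top 201 [597.2 107.5] [25.8 36.6] 79.3 med z 51.2
rndplate ((574.9573364257812, -101.61090850830078), 60.54410171508789) ((574.8826293945312, -101.56292724609375), (118.06446075439453, 118.86227416992188), 93.97593688964844)
shift m [ 0.004 -0.003  0.066] roll -0.2 rows>= 1.1
```

View pics/top4.png

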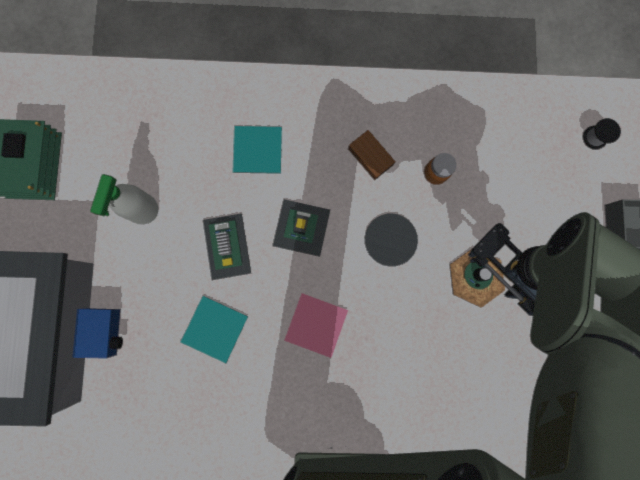

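View pics/side4.png

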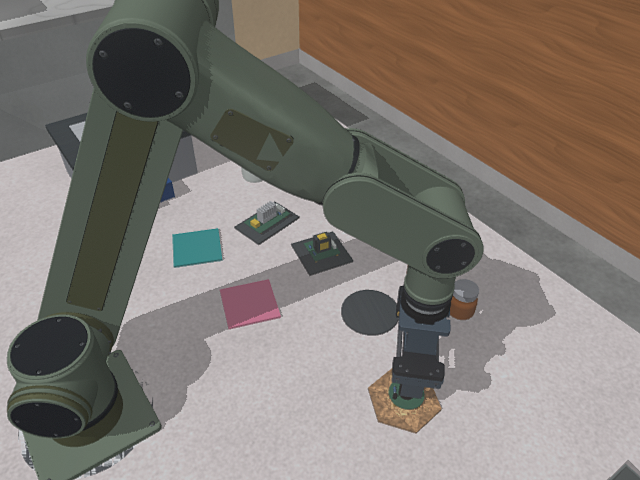

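The top view shows the square board centred at (301,225) and parallel to its plate. The round plate at (391,239) is empty. The gripper is over the can on the mat, clear of the jar.

```bash
python3 -m pendant '[{"xyz":[0.001,-0.001,0.015],"roll":0,"jaw":0},{"xyz":[0.001,-0.001,0.03],"roll":0,"jaw":0},{"xyz":[0.001,-0.001,0.045],"roll":0,"jaw":0},{"xyz":[0.001,-0.001,0.057],"roll":0,"jaw":0},{"xyz":[0.001,-0.001,0.063],"roll":0,"jaw":0},{"xyz":[0.001,-0.001,0.066],"roll":0,"jaw":0},{"xyz":[0.001,-0.001,0.066],"roll":0,"jaw":0},{"xyz":[0.001,-0.001,0.066],"roll":0,"jaw":0.2}]' 25 && python3 -m pendant '[{"xyz":[0,0,0],"roll":0,"jaw":0.4},{"xyz":[0,0,0],"roll":0,"jaw":0.7},{"xyz":[0,0,0],"roll":0,"jaw":1},{"xyz":[0,0,0],"roll":0,"jaw":1},{"xyz":[0,0,0],"roll":0,"jaw":1},{"xyz":[0,0,0],"roll":0,"jaw":1},{"xyz":[0,0,0],"roll":0,"jaw":1},{"xyz":[0,0,0],"roll":0,"jaw":1}]' 25
python3 - <<'E'
from h import *
go(574.8,-101.5,23,46)
E
```

```text
time_s: 25.55
ee_pos: [498.4, -299.0, 23.4]
ee_rot: [179.9, -0.0, 46.0]
force: [0.7, 0.4, -0.2]
gripper_width: 83.9
time_s: 26.55
ee_pos: [498.0, -298.8, 22.9]
ee_rot: [-180.0, 0.0, 46.0]
force: [-0.8, -1.1, 0.8]
gripper_width: 29.5
shift m [ 0.195 -0.082 -0.   ] roll 0.0 rows>= 3.4
```

```bash
python3 -m pendant '[{"xyz":[0,0,-0.015],"roll":0,"jaw":1},{"xyz":[0,0,-0.04],"roll":0,"jaw":1},{"xyz":[0,0,-0.07],"roll":0,"jaw":1},{"xyz":[0.03,-0.013,-0.085],"roll":0,"jaw":1},{"xyz":[0.075,-0.032,-0.085],"roll":0,"jaw":1},{"xyz":[0.12,-0.05,-0.085],"roll":0,"jaw":1},{"xyz":[0.165,-0.069,-0.085],"roll":0,"jaw":1},{"xyz":[0.195,-0.082,-0.085],"roll":0,"jaw":1}]' 25
python3 -m pendant '[{"xyz":[0,0,0],"roll":0,"jaw":1},{"xyz":[0,0,0.02],"roll":0,"jaw":1},{"xyz":[0,0,0.04],"roll":0,"jaw":1},{"xyz":[0,0,0.06],"roll":0,"jaw":1},{"xyz":[0,0,0.072],"roll":0,"jaw":1},{"xyz":[0,0,0.079],"roll":0,"jaw":1},{"xyz":[0,0,0.083],"roll":0,"jaw":1},{"xyz":[0,0,0.083],"roll":0,"jaw":1}]' 25
python3 -m pendant '[{"xyz":[0,0,0.001],"roll":0,"jaw":1},{"xyz":[0,0,0.002],"roll":0,"jaw":1},{"xyz":[0,0,0.002],"roll":0,"jaw":1},{"xyz":[0,0,0.002],"roll":0,"jaw":1},{"xyz":[0,0,0.003],"roll":0,"jaw":1},{"xyz":[0,0,0.003],"roll":0,"jaw":1},{"xyz":[0,0,0.003],"roll":0,"jaw":1},{"xyz":[0,0,0.003],"roll":0,"jaw":1}]' 25
```

```text
time_s: 27.55
ee_pos: [575.4, -99.4, 109.0]
ee_rot: [179.9, -0.1, 46.1]
force: [0.6, -0.9, -1.8]
gripper_width: 29.5
time_s: 28.55
ee_pos: [574.6, -101.6, 25.1]
ee_rot: [180.0, -0.0, 46.0]
force: [0.2, 0.4, -1.8]
gripper_width: 29.2
time_s: 29.55
ee_pos: [574.6, -101.5, 22.8]
ee_rot: [180.0, -0.0, 46.0]
force: [-2.3, -0.1, 5.4]
gripper_width: 29.7
```

```bash
python3 -m pendant '[{"xyz":[0,0,0],"roll":0,"jaw":0.8},{"xyz":[0,0,0],"roll":0,"jaw":0.4},{"xyz":[0,0,0],"roll":0,"jaw":0},{"xyz":[0,0,0],"roll":0,"jaw":0},{"xyz":[0,0,0],"roll":0,"jaw":0},{"xyz":[0,0,-0.015],"roll":0,"jaw":0},{"xyz":[0,0,-0.045],"roll":0,"jaw":0},{"xyz":[0,0,-0.08],"roll":0,"jaw":0}]' 25
python3 -m pendant '[{"xyz":[0,0,-0.05],"roll":0,"jaw":0},{"xyz":[-0.03,0.016,-0.05],"roll":0,"jaw":0},{"xyz":[-0.075,0.04,-0.05],"roll":0,"jaw":0},{"xyz":[-0.12,0.063,-0.05],"roll":0,"jaw":0},{"xyz":[-0.16,0.085,-0.05],"roll":0,"jaw":0},{"xyz":[-0.185,0.096,-0.05],"roll":0,"jaw":0},{"xyz":[-0.185,0.096,-0.05],"roll":0,"jaw":0},{"xyz":[-0.185,0.096,-0.05],"roll":0,"jaw":0}]' 25
python3 - <<'E'
from h import *
p,d=env.grab_frame("top");cv2.imwrite("pics/top5.png",p)
S=[("long",(228,246),32),("square",(301,227),26),("round",(391,239),26)]
boards(p,S);bodies(d,S)
f=np.load("top0.npz")["p"]
for n,(x,y,w) in dict(bottle=(128,200,40),block=(371,153,26),jar=(440,168,22)).items():
    a,b=[np.float32(cv2.cvtColor(i[y-w:y+w,x-w:x+w],cv2.COLOR_BGR2GRAY)) for i in(f,p)];print(n,"shift px",cv2.phaseCorrelate(a,b,cv2.createHanningWindow(a.shape[::-1],cv2.CV_32F)))
p,d=env.grab_frame("side");cv2.imwrite("pics/side5.png",p)
E
```

```text
time_s: 30.55
ee_pos: [574.4, -101.5, 103.4]
ee_rot: [-180.0, 0.0, 46.0]
force: [-0.7, -0.7, -0.5]
gripper_width: 91.1
time_s: 31.55
ee_pos: [515.3, -300.7, 152.5]
ee_rot: [180.0, -0.0, 46.0]
force: [0.1, -0.7, 0.3]
gripper_width: 91.2
long c [547.1 273.9] size [101.5  58.6] ang 12.1 hullarea 5841 circ [547.3 273.2]
square c [595. 105.] size [64.  64.8] ang 78.9 hullarea 3998 circ [595.9 105. ]
round c [ 575.  -103.6] size [62.2 62.2] ang 1.8 hullarea 3076 circ [ 574.7 -103.8]
long top 152 [548.7 276.5] [46.5 22.1] 12.3 med z 49.9
square top 200 [597.3 107.5] [25.8 36.6] 79.3 med z 51.4
round top 150 [ 576.2 -100.8] [28.8 27.9] 69.5 med z 51.1
bottle shift px ((0.20319923996757439, 0.16069295970074648), 0.8177521330118179)
block shift px ((0.162058292961774, 0.19168177446271173), 0.923451624452986)
jar shift px ((0.718256578357142, 0.39759420060977746), 0.9490978551793982)
```

View pics/top5.png

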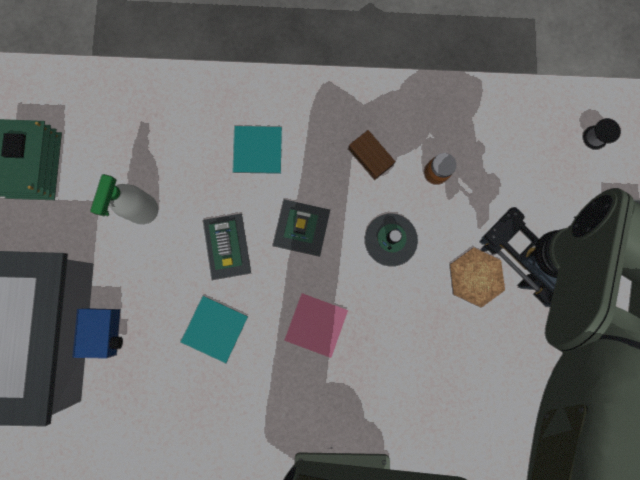

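View pics/side5.png

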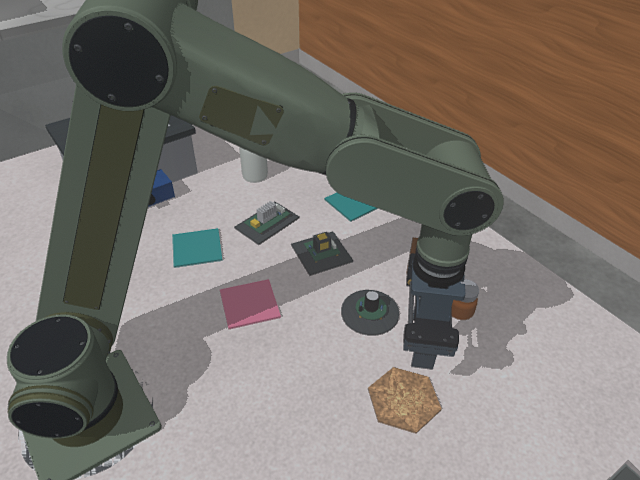

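Both views show all three boards upright and centred on their own plates: long (227,246), square (301,227), round (391,239). The mat at (477,276) is empty, the bystanders are unmoved (under 1 px) and the gripper touches nothing. Handing in.

```bash
python3 -c "
from workcell import env
print(env.job_done())"
```

```text
the job is handed in; nothing more can be done
None
```

I moved all three boards onto the plates of their own shape and handed the job in at about 32 s of the 112 s allowed. I parked the round board on the cork mat and let it go. Then I moved the long board to the oblong plate, the square board to the square plate, and the round board from the mat to the round plate.

The last checks, from the top camera against my own plate measurements:

| Board | Distance from plate centre | Angle to plate |
|---|---|---|
| Long | under about 1 mm | within 0.6° |
| Square | about 1.5 mm | within 0.3° |
| Round | about 2 mm | not required |

- **State at the end:** all three boards look upright and let go, the mat is empty again, and the gripper is open, about 150 mm above the bench and clear of everything.
- **Bystanders:** the spray bottle, wooden block and glass jar shifted by less than 1 pixel in the image (about 2 mm at most), which is within measurement noise.
- **Disagreement:** the colour and depth measurements of the board centres differed by 2–3 mm throughout. That is about the calibration error and well inside the 15 mm tolerance. No check failed.

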